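# Push the long dowel tray across to the other assembly platform

## Task

On the joiner's bench two low plywood platforms stand with an open gap between them, and one of them carries two wooden dowel trays. Push the longer tray, lengthwise, across the gap until the whole of it lies on the empty platform, still pointing straight across. Slide it rather than lifting it, do not let it dip or tip into the gap, and leave the short tray where it is.

Things in the scene. Friction and masses are not known exactly. Their poses are not given: they have to be found in the camera images.
- long_tray_center (a point): Long tray: open wooden box 180 mm long (y), 90 wide (x), 45 high, walls and floor 8 thick, about 0.45 kg, balanced, loose on the start platform; slides at 1 to 5 N. Four dowels 90 mm long are fixed along the middle of its floor, to 24 mm above its underside, leaving 37 mm of bare floor inside each end wall. Point: centre of the box, 22.5 mm above its underside, z up.
- short_tray_center (a point): Short tray, a bystander: same kind of wooden box, same width (90 mm, x) and height (45 mm) but only 100 mm long (y), loose beside the long one on the start platform, 20 to 40 mm between them; which is nearer the robot varies. Point: centre of the box, 22.5 mm above its underside.
- start_platform_top (a point): The platform on which both trays start: fixed, plywood top 280 mm (x axis) by 220 mm (y axis), top surface 60 mm above the bench and level. The point is the centre of its top surface. It may be on the robot's left or right.
- far_platform_top (a point): Empty platform, the destination: size, height and axes as the start platform, fixed parallel to it. The two stand in line along their y axes, centres 265 to 285 mm apart, so that an open gap of 45 to 65 mm lies between their edges. Point: centre of its top surface.

How it is judged:
By the outcome, as a careful person would: the job done as asked, in the order asked, and still so for the second after the job is handed in, with the robot touching nothing.
It also fails if it takes over 42 s, if anything falls off the work surface, if the arm or the gripper's body presses on something with over 40 N, if the wrist force passes 120 N, or if a joint passes its speed limit or range.

## Robot

A 7-joint arm with a two-finger parallel gripper is mounted at the origin on the work surface. World frame = base frame: x ahead of the robot, y to its left, z up, the work surface at z = 0. Lengths are in m, angles in rad, forces in N, time in s.
With the tool pointing down it reaches from about 0.425 to 0.925 m from the base axis. Payload 6.8 kg.
Tool frame: the origin (TCP) lies at the very end of the fingers, on their centre line; the grasp point (between the pads) lies 19 mm behind it (r.tcp_to_grasp is the distance from the TCP to the grasp point, in m); z points along the fingers, y is the line along which they close (so a half turn about z gives the same grasp; the last joint's range is limited). The gripper opens to 85 mm and grips with 20 to 120 N. Pads are 22 mm wide; open, the fingers measure 114 mm over their backs; the gripper's body (76 mm by 85 mm) begins 54 mm behind the grasp point. The pads swing forward as they close: fully open they stand 13 mm farther back than shut.
Start: joints at [-1.254, 0.477, 0.022, 1.555, -0.011, 1.109, -0.083], TCP at [0.278, 0.615, 0.231] pointing down, gripper open.
Joint ranges: [-2.96, 2.96], [-0.34, 2.1], [-1.41, 1.46], [0.24, 2.44], [-1.37, 4.51], [0.17, 1.92], [-2.96, 2.96]. Speed limits (rad/s): [2.39, 2.39, 3.14, 3.14, 3.14, 3.14, 3.14].

## Interface

Orientations are given as a rotation vector (axis times angle).
In Python, from bench import r gives the robot as it stands.
- The arm moves only by the tool step_arm, never from a script. Its argument "moves" is a list of rows, each a list of 7 numbers: the shift along the tool's x, y, z in mm, then the turn, a rotation vector about the tool's x, y, z in rad, then the finger opening in mm, from 0 to 85.4. A call has 1 to 8 rows; each row is the pose to reach, as a shift and turn from the pose commanded when the call began, along the tool's axes at that moment; what a row does not reach only later rows make up. A row lasts 1/10 s, in which the tool goes at most 50 mm and 8.59 degrees, less where a joint would pass 70% of its speed; a pose out of reach is approached as far as the arm can. A call with a gripper value outside its range is refused whole. The fingers move at their own pace and stop on an object; "grip_force" is the grip in N (left out, the last holds). Time passes only in rows, so rows that repeat a pose let the fingers close. It gives the time, the measured TCP pose, the force, the opening and the grip force at its end, in the units of the state.
- r.get_obs(): the state, without advancing time (a new reading comes with each control period).
- r.grab_frame(name): name is "scene" or "side" or "wrist"; returns a dict with "image" (400x640x3 uint8, red, green, blue), "depth" (400x640 float32, m along the optical axis (not along the pixel's ray), 0 where there is no reading), "mtx" (3x3 intrinsics, pixels), "rvec" (rotation vector, rad) and "tvec" (3), from world to camera coordinates, as OpenCV has them. Camera axes: x right, y down, z forward; pixel columns grow to the right and rows downward; lengths in m; the calibration is good to about 2 mm. The wrist camera is an equidistant fisheye: a pixel r from the principal point sees the ray r / f radians off the axis. A picture is of the moment at which its call begins.
- r.hand_in(): hands the job in; it is judged then, once.
The state is a dict: "clock": time; "joints": joint angles; "qvel": joint speeds; "tau": joint torques, N m; "tcp_pos": TCP position; "orientation": TCP orientation; "contact_force": force on the tool from outside, world axes, zero at the start; "moment": the same for the moment, N m; "grip_width": finger opening in m; "gripper_force": force on a finger pad.
Only numpy, scipy, OpenCV 4.12 (cv2) and the standard library are available. Lean on these libraries where they do the work, as an engineer would, in place of code of your own. Each camera call takes 0.05 s, during which the arm holds its last target. There are 200 camera calls.

## Working session

There is one attempt and no reset: what is moved stays moved. The work goes in short steps, Python scripts to look and compute and a tool call to move; the robot and the scene stay as the last step left them, time stands still between calls to the robot, and variables do not carry over. Pictures are saved under pics/ and viewed, at most 10 in all, crops included, and the job is handed in when it is done.

Besides the shell and the picture viewer there is one more tool, called after "Call:" as name(argument=value, ...) on one line, values as JSON. step_arm: Moves the arm, as the interface text tells. Its arguments: {"type":"object","properties":{"moves":{"type":"array","items":{"type":"array","items":{"type":"number"}}},"grip_force":{"type":"number"}},"required":["moves"]}

```bash
mkdir -p pics; cat > h.py <<'E'
import numpy as np,cv2
from bench import r
def pts(f):
    d=f["depth"];K=f["mtx"];R,_=cv2.Rodrigues(np.array(f["rvec"],float))
    v,u=np.mgrid[:d.shape[0],:d.shape[1]]
    P=np.stack([(u-K[0,2])/K[0,0]*d,(v-K[1,2])/K[1,1]*d,d],-1)
    W=(P-np.array(f["tvec"]).reshape(3))@R
    W[d==0]=np.nan
    return W
E
python3 - <<'E'
from h import *
o=r.get_obs();print({k:np.round(o[k],3) for k in("clock","tcp_pos","orientation","contact_force","grip_width")})
ims=[]
for n in("scene","side"):
    f=r.grab_frame(n);np.savez(n,**f);ims.append(f["image"])
    R,_=cv2.Rodrigues(np.array(f["rvec"],float));print(n,-R.T@np.array(f["tvec"]).reshape(3),f["mtx"][0,0])
    W=pts(f);z=W[...,2]
    for lo,hi in((.055,.065),(.1,.11)):
        m=(z>lo)&(z<hi)&(W[...,0]>.3)
        n_,l,st,c=cv2.connectedComponentsWithStats(m.astype(np.uint8))
        for i in range(1,n_):
            if st[i,4]>150:
                p=W[l==i];print(lo,st[i],np.round(np.nanpercentile(p,1,axis=0),3),np.round(np.nanpercentile(p,99,axis=0),3), np.round(cv2.minAreaRect((p[:,:2]*1000).astype(np.float32)),1) if 0 else cv2.minAreaRect((p[:,:2]*1000).astype(np.float32)))
cv2.imwrite("pics/a.png",cv2.resize(np.vstack(ims),(480,600))[:,:,::-1])
cv2.imwrite("pics/scene.png",ims[0][:,:,::-1])
E
```

```text
{'clock': np.float64(0.0), 'tcp_pos': array([0.278, 0.614, 0.23 ]), 'orientation': array([-6.620e-01, -3.071e+00,  3.000e-03]), 'contact_force': array([-0.053, -0.42 ,  0.075]), 'grip_width': np.float64(0.085)}
scene [ 1.15023169 -0.26200787  0.64942856] 472.22942040410095
0.055 [497 118  45  23 167] [0.302 0.581 0.055] [0.414 0.63  0.065] ((364.4437561035156, 588.5762939453125), (119.11995697021484, 48.72042465209961), 25.250280380249023)
0.055 [597 148  43  26 198] [0.511 0.712 0.055] [0.612 0.731 0.065] ((560.6396484375, 722.764892578125), (107.8460922241211, 11.65192699432373), 9.047969818115234)
0.055 [570 160  70  43 325] [0.527 0.616 0.055] [0.688 0.641 0.065] ((606.1155395507812, 627.6158447265625), (169.44346618652344, 9.858973503112793), 8.348592758178711)
0.055 [ 318  184  170   96 4800] [0.423 0.038 0.056] [0.689 0.26  0.064] ((548.5374145507812, 149.36631774902344), (281.3860168457031, 222.0513916015625), 2.0990262031555176)
0.055 [  184   195   168   141 14445] [ 0.423 -0.237  0.057] [ 0.698 -0.022  0.063] ((558.3511962890625, -129.29635620117188), (283.2095947265625, 2
[... 2827 characters left out ...]
9.63320922851562)
0.1 [522  97  95  33 428] [ 0.302 -0.621  0.1  ] [ 0.502 -0.607  0.11 ] ((402.7696533203125, -613.2750854492188), (205.3150177001953, 11.260265350341797), 3.223398208618164)
0.1 [167 146  33  17 173] [0.838 0.09  0.1  ] [0.878 0.149 0.11 ] ((857.2329711914062, 121.53157806396484), (62.78635787963867, 39.49740982055664), 72.99083709716797)
0.1 [ 207  196   82   60 1014] [0.561 0.092 0.1  ] [0.652 0.191 0.107] ((606.9228515625, 141.0991668701172), (91.50877380371094, 100.33654022216797), 2.1469006538391113)
0.1 [ 223  225  137  106 2082] [0.433 0.06  0.1  ] [0.528 0.24  0.107] ((480.4545593261719, 149.23182678222656), (180.3576202392578, 90.80345916748047), 86.72714233398438)
```

View pics/a.png

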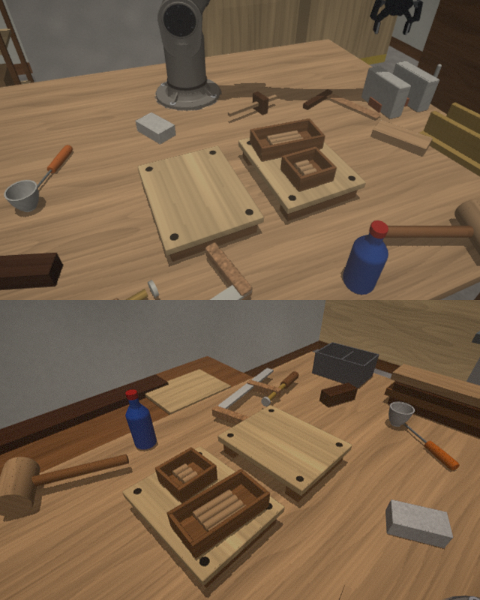

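The views show the platforms in line at about 2.1° yaw, with the start platform on the left. In the scene frame (top half) the long tray is near px (286,138), nearer the robot, and the short one is near (308,168). Both views agree to about 3 mm. The long tray is about 5.5° off the crossing direction. I'll push its trailing end wall with two spread fingers squared to the platform, which also squares the tray.

```bash
cat >> h.py <<'E'
from scipy.spatial.transform import Rotation as Ro
th=np.radians(2.1);ex=np.array([np.cos(th),np.sin(th),0]);ey=np.array([-np.sin(th),np.cos(th),0])
S=np.array([547.,150.2,0])
def tgt(lat,a,z): return S+lat*ex+a*ey+np.array([0,0,z])
Rt=np.column_stack([np.cross(ex,[0,0,-1]),ex,[0,0,-1]])  # tool y along ex
def rel(*T):
    o=r.get_obs();R=Ro.from_rotvec(o["orientation"]);p=np.array(o["tcp_pos"])*1000
    print("clk",round(float(o["clock"]),2),"tcp",p.round(1),"F",np.round(o["contact_force"],1),"w",round(float(o["grip_width"])*1000,1))
    d=p-S;print("lat,a",(d@ex).round(1),(d@ey).round(1),"turn",(R.inv()*Ro.from_matrix(Rt)).as_rotvec().round(3))
    for t in T: print(t,"shift",R.inv().apply(tgt(*t)-p).round(1))
E
python3 - <<'E'
from h import *
rel((-63,140,200),(-63,132,66))
f=dict(np.load("scene.npz"));W=pts(f);m=(W[...,0]>.2)&(W[...,0]<.75)&(W[...,1]>.15)&(W[...,1]<.78)
for y0 in np.arange(.15,.78,.08):
    q=W[m&(W[...,1]>=y0)&(W[...,1]<y0+.08)];print(y0.round(2),[ (x.round(2),np.nanmax(q[(q[:,0]>=x)&(q[:,0]<x+.1),2],initial=0).round(3)) for x in np.arange(.2,.7,.1)])
E
```

```text
clk 0.1 tcp [278.  614.5 230.4] F [ 0.1 -0.7 -0.6] w 85.4
lat,a -251.8 473.9 turn [-1.000e-03  1.000e-03  1.109e+00]
(-63, 140, 200) shift [-317.7 -214.9   30.8]
(-63, 132, 66) shift [-321.3 -221.8  164.8]
0.15 [(np.float64(0.2), np.float64(0.062)), (np.float64(0.3), np.float64(0.003)), (np.float64(0.4), np.float64(0.107)), (np.float64(0.5), np.float64(0.108)), (np.float64(0.6), np.float64(0.108))]
0.23 [(np.float64(0.2), np.float64(0.041)), (np.float64(0.3), np.float64(0.003)), (np.float64(0.4), np.float64(0.108)), (np.float64(0.5), np.float64(0.107)), (np.float64(0.6), np.float64(0.063))]
0.31 [(np.float64(0.2), np.float64(0.023)), (np.float64(0.3), np.float64(0.004)), (np.float64(0.4), np.float64(0.004)), (np.float64(0.5), np.float64(0.004)), (np.float64(0.6), np.float64(0.005))]
0.39 [(np.float64(0.2), np.float64(0.023)), (np.float64(0.3), np.float64(0.003)), (np.float64(0.4), np.float64(0.033)), (np.float64(0.5), np.float64(0.004)), (np.float64(0.6), np.float64(0.004))]
0.47 [(np.float64(0.2), np.float64(0.347)), (np.float64(0.3), np.float64(0.014)), (np.float64(0.4), np.float64(0.034)), (np.float64(0.5), np.float64(0.034)), (np.float64(0.6), np.float64(0.032))]
0.55 [(np.float64(0.2), np.float64(0.351)), (np.float64(0.3), np.float64(0.352)), (np.float64(0.4), np.float64(0.122)), (np.float64(0.5), np.float64(0.092)), (np.float64(0.6), np.float64(0.092))]
0.63 [(np.float64(0.2), np.float64(0.35)), (np.float64(0.3), np.float64(0.351)), (np.float64(0.4), np.float64(0.122)), (np.float64(0.5), np.float64(0.092)), (np.float64(0.6), np.float64(0.092))]
0.71 [(np.float64(0.2), np.float64(0.122)), (np.float64(0.3), np.float64(0.123)), (np.float64(0.4), np.float64(0.121)), (np.float64(0.5), np.float64(0.093)), (np.float64(0.6), np.float64(0.083))]
```

Call:
step_arm(moves=[[-15,-10,0,0,0,0.05,75],[-40,-27,0,0,0,0.15,60],[-75,-51,0,0,0,0.27,60],[-110,-75,0,0,0,0.39,60],[-145,-98,0,0,0,0.51,60],[-180,-122,0,0,0,0.63,60],[-210,-142,0,0,0,0.75,60],[-230,-156,0,0,0,0.85,60]])

```text
clock: 0.9
tcp_pos: [0.4255, 0.3734, 0.2314]
orientation: [1.884, 2.513, -0.001]
contact_force: [0.3, 0.7, -0.3]
grip_width: 0.0598
gripper_force: 0.0
```

```bash
python3 -c "
from h import *
rel((-63,140,200),(-63,140,66))"
```

```text
clk 0.9 tcp [425.5 373.4 231.4] F [ 0.3  0.7 -0.3] w 59.8
lat,a -113.3 227.5 turn [0.    0.001 0.248]
(-63, 140, 200) shift [-97.1  27.3  31.5]
(-63, 140, 66) shift [-96.9  27.3 165.5]
```

Call:
step_arm(moves=[[-20,6,0,0,0,0.05,60],[-50,14,0,0,0,0.12,60],[-80,22,0,0,0,0.2,60],[-97,27,10,0,0,0.248,60],[-97,27,40,0,0,0.248,60],[-97,27,75,0,0,0.248,60],[-97,27,95,0,0,0.248,60],[-97,27,95,0,0,0.248,60]])

```text
clock: 1.7
tcp_pos: [0.4751, 0.292, 0.1327]
orientation: [-2.166, -2.274, 0.011]
contact_force: [0.2, -0.3, 0.3]
grip_width: 0.0602
gripper_force: 0.0
```

```bash
python3 -c "
from h import *
rel((-63,132,66),(-63,100,66))
f=r.grab_frame('side');cv2.imwrite('pics/b.png',f['image'][:,:,::-1])"
```

```text
clk 1.7 tcp [475.1 292.  132.7] F [ 0.2 -0.3  0.3] w 60.2
lat,a -66.6 144.3 turn [-0.006  0.004  0.012]
(-63, 132, 66) shift [-12.1   3.9  66.8]
(-63, 100, 66) shift [-44.1   3.5  66.9]
```

View pics/b.png

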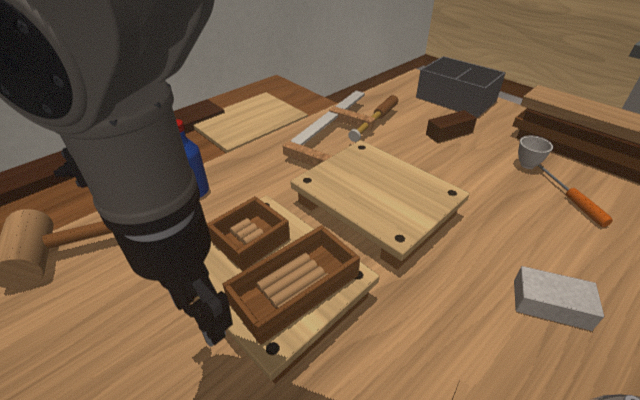

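The gripper (fingers near px 215,320) stands behind the trailing wall of the long tray. Next I lower it and approach.

Call:
step_arm(moves=[[0,4,20,-0.006,0.004,0.012,60],[0,4,45,-0.006,0.004,0.012,60],[0,4,60,-0.006,0.004,0.012,60],[0,4,65,-0.006,0.004,0.012,60],[-10,4,65,-0.006,0.004,0.012,60],[-20,4,65,-0.006,0.004,0.012,60],[-26,4,65,-0.006,0.004,0.012,60],[-26,4,65,-0.006,0.004,0.012,60]])

```text
clock: 2.55
tcp_pos: [0.4835, 0.2658, 0.0721]
orientation: [2.183, 2.257, 0.012]
contact_force: [-0.6, -0.6, -0.5]
grip_width: 0.0603
gripper_force: 0.0
```

```bash
python3 -c "
from h import *
rel((-63,106,67),(-63,60,67))
f=r.grab_frame('side');cv2.imwrite('pics/c.png',f['image'][150:,100:500,::-1])"
```

```text
clk 2.55 tcp [483.5 265.8  72.1] F [-0.6 -0.6 -0.5] w 60.3
lat,a -59.2 117.9 turn [ 0.007 -0.004 -0.003]
(-63, 106, 67) shift [-11.9  -3.8   5. ]
(-63, 60, 67) shift [-57.9  -3.6   4.9]
```

View pics/c.png

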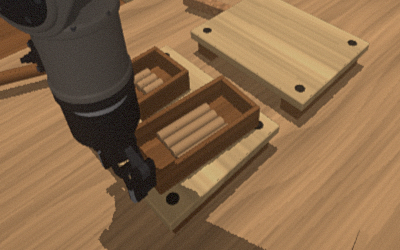

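The fingers sit low behind the end wall (about px 140,185 in the crop). I start pushing gently.

Call:
step_arm(moves=[[-3,-1,3,0,0,0,60],[-8,-2,4,0,0,0,60],[-13,-4,4,0,0,0,60],[-18,-4,4,0,0,0,60],[-23,-4,4,0,0,0,60],[-28,-4,4,0,0,0,60],[-33,-4,4,0,0,0,60],[-35,-4,4,0,0,0,60]])

```text
clock: 3.4
tcp_pos: [0.4801, 0.2316, 0.0671]
orientation: [2.181, 2.259, 0.011]
contact_force: [-0.6, 2.1, -1.3]
grip_width: 0.0602
gripper_force: 1.0
```

```bash
cat >> h.py <<'E'
def trays(n="side"):
    f=r.grab_frame(n);W=pts(f);z=W[...,2]
    m=(z>.1)&(z<.110)&(W[...,0]>.4)&(W[...,0]<.7)&(abs(W[...,1])<.3)
    k,l,st,c=cv2.connectedComponentsWithStats(m.astype(np.uint8))
    for i in range(1,k):
        if st[i,4]>150:
            (cx,cy),wh,a=cv2.minAreaRect((W[l==i][:,:2]*1000).astype(np.float32))
            d=np.array([cx,cy,0])-S;print(n,"px",st[i,4],"lat,a",(d@ex).round(1),(d@ey).round(1),np.round(wh,1),"ang",round(a-2.1,1),"z",np.nanmedian(z[l==i]).round(3))
    return f
E
python3 -c "
from h import *
rel((-63,-178,68));f=trays('scene');f=trays();cv2.imwrite('pics/d.png',f['image'][150:,100:500,::-1])"
```

```text
clk 3.4 tcp [480.1 231.6  67.1] F [-0.6  2.1 -1.3] w 60.2
lat,a -63.9 83.8 turn [ 0.006 -0.004 -0.001]
(-63, -178, 68) shift [-261.8    1.2   -1.9]
scene px 991 lat,a -58.3 -8.4 [203.2  93.8] ang 87.8 z 0.105
scene px 788 lat,a 62.2 -12.8 [ 91.9 102.3] ang -0.9 z 0.105
side px 295 lat,a 36.4 -51.3 [39.4 81.7] ang 54.7 z 0.105
side px 1295 lat,a -61.5 -29.0 [ 90.9 159.6] ang -1.9 z 0.105
```

View pics/d.png

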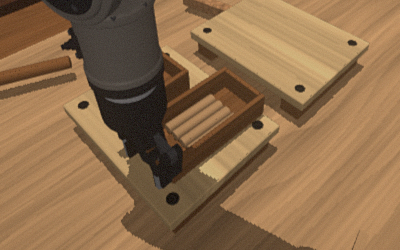

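The tray slides ahead of the fingers and is squaring up (now −1.9° relative to the platform). The short tray hasn't moved. I keep pushing.

Call:
step_arm(moves=[[-5,0,0,0,0,0,60],[-11,0,0,0,0,0,60],[-17,0,0,0,0,0,60],[-23,0,0,0,0,0,60],[-29,0,0,0,0,0,60],[-35,0,0,0,0,0,60],[-40,0,0,0,0,0,60],[-43,0,0,0,0,0,60]])

```text
clock: 4.3
tcp_pos: [0.4819, 0.189, 0.0672]
orientation: [2.181, 2.26, 0.012]
contact_force: [0.0, 4.1, 2.2]
grip_width: 0.0598
gripper_force: 2.0
```

```bash
python3 -c "
from h import *
rel((-63,-178,68));f=trays('scene');f=trays()"
```

```text
clk 4.3 tcp [481.9 189.   67.2] F [0.  4.1 2.2] w 59.8
lat,a -63.6 41.1 turn [ 0.006 -0.004 -0.001]
(-63, -178, 68) shift [-219.1    0.9   -1.8]
scene px 1034 lat,a -55.5 -49.4 [ 94.8 204.2] ang 1.5 z 0.104
scene px 778 lat,a 61.8 -12.7 [ 92.7 102.2] ang 0.1 z 0.105
side px 1050 lat,a -58.1 -73.3 [ 90.5 154.8] ang -0.2 z 0.105
side px 266 lat,a 67.1 21.5 [76.2 34.7] ang -0.3 z 0.105
```

Call:
step_arm(moves=[[-5,0,0,0,0,0,60],[-12,0,0,0,0,0,60],[-20,0,0,0,0,0,60],[-28,0,0,0,0,0,60],[-36,0,0,0,0,0,60],[-44,0,0,0,0,0,60],[-51,0,0,0,0,0,60],[-55,0,0,0,0,0,60]])

```text
clock: 5.2
tcp_pos: [0.4836, 0.1333, 0.0667]
orientation: [2.181, 2.259, 0.011]
contact_force: [-0.6, 5.0, 2.8]
grip_width: 0.0601
gripper_force: 2.4
```

```bash
python3 -c "
from h import *
rel((-63,-178,68));f=trays('scene');f=trays()"
```

```text
clk 5.2 tcp [483.6 133.3  66.7] F [-0.6  5.   2.8] w 60.1
lat,a -64.0 -14.5 turn [ 0.006 -0.004 -0.002]
(-63, -178, 68) shift [-163.4    1.3   -1.9]
scene px 1084 lat,a -55.6 -105.0 [ 96.2 204.1] ang 1.3 z 0.105
scene px 792 lat,a 61.2 -12.9 [ 91.7 102.1] ang 0.3 z 0.105
side px 838 lat,a -58.7 -133.1 [ 90.4 145.9] ang 0.3 z 0.105
side px 751 lat,a 58.7 -11.1 [ 91.9 100. ] ang -0.5 z 0.105
```

Call:
step_arm(moves=[[-5,0,0,0,0,0,60],[-12,0,0,0,0,0,60],[-20,0,0,0,0,0,60],[-28,0,0,0,0,0,60],[-36,0,0,0,0,0,60],[-44,0,0,0,0,0,60],[-51,0,0,0,0,0,60],[-55,0,0,0,0,0,60]])

```text
clock: 6.1
tcp_pos: [0.4854, 0.0783, 0.0664]
orientation: [2.181, 2.259, 0.01]
contact_force: [-0.1, 2.4, 0.8]
grip_width: 0.0601
gripper_force: 1.4
```

Call:
step_arm(moves=[[-5,0,0,0,0,0,60],[-12,0,0,0,0,0,60],[-20,0,0,0,0,0,60],[-28,0,0,0,0,0,60],[-36,0,0,0,0,0,60],[-44,0,0,0,0,0,60],[-51,0,0,0,0,0,60],[-55,0,0,0,0,0,60]])

```text
clock: 6.9
tcp_pos: [0.4877, 0.0236, 0.0664]
orientation: [2.181, 2.259, 0.011]
contact_force: [-0.0, 2.8, 2.3]
grip_width: 0.0601
gripper_force: 2.1
```

```bash
python3 -c "
from h import *
rel((-63,-178,68));f=trays('scene');f=trays();cv2.imwrite('pics/e.png',f['image'][:,:,::-1])"
```

```text
clk 6.9 tcp [487.7  23.6  66.4] F [-0.   2.8  2.3] w 60.1
lat,a -63.9 -124.3 turn [ 0.006 -0.004 -0.001]
(-63, -178, 68) shift [-53.7   1.   -1.8]
scene px 1213 lat,a -56.5 -217.3 [ 96.2 197.9] ang -0.3 z 0.105
scene px 790 lat,a 61.7 -12.7 [ 93.1 101.1] ang 0.4 z 0.105
side px 541 lat,a -58.9 -249.6 [ 90.2 129.6] ang 0.4 z 0.105
side px 1021 lat,a 59.1 -11.4 [ 91.8 100.1] ang 0.0 z 0.105
```

View pics/e.png

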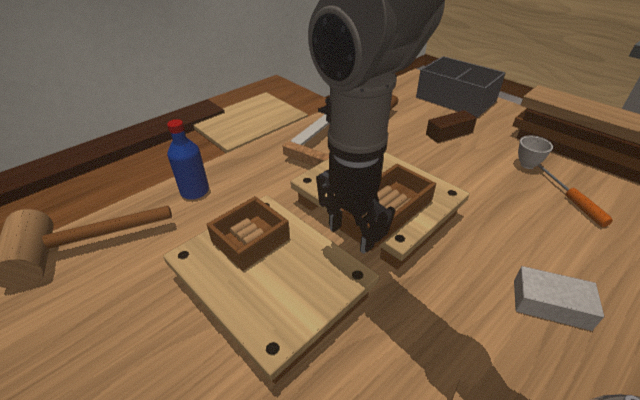

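The tray is level and most of the way onto the far platform (px ~405,190). Its centre is at a≈−225 and the target is −279, so 54 mm remain.

Call:
step_arm(moves=[[-5,0,0,0,0,0,60],[-12,0,0,0,0,0,60],[-20,0,0,0,0,0,60],[-28,0,0,0,0,0,60],[-36,0,0,0,0,0,60],[-44,0,0,0,0,0,60],[-50,0,0,0,0,0,60],[-54,0,0,0,0,0,60]])

```text
clock: 7.8
tcp_pos: [0.4896, -0.0302, 0.0662]
orientation: [2.181, 2.259, 0.011]
contact_force: [0.2, 4.3, 3.8]
grip_width: 0.0601
gripper_force: 2.3
```

Call:
step_arm(moves=[[0,0,0,0,0,0,60],[6,0,0,0,0,0,60],[18,0,0,0,0,0,60],[30,0,0,0,0,0,60],[40,0,-15,0,0,0,60],[45,0,-50,0,0,0,60],[45,0,-90,0,0,0,60],[45,0,-120,0,0,0,60]])

```text
clock: 8.6
tcp_pos: [0.4874, 0.0165, 0.1882]
orientation: [2.178, 2.262, 0.012]
contact_force: [0.9, -0.0, 0.2]
grip_width: 0.0599
gripper_force: 0.0
```

Call:
step_arm(moves=[[10,0,-20,0,0,0,60],[40,0,-30,0,0,0,60],[80,0,-30,0,0,0,60],[120,0,-30,0,0,0,60],[160,0,-30,0,0,0,60],[190,0,-30,0,0,0,60],[200,0,-30,0,0,0,60],[200,0,-30,0,0,0,60]])

```text
clock: 9.4
tcp_pos: [0.479, 0.2168, 0.2167]
orientation: [2.176, 2.265, 0.01]
contact_force: [0.4, -0.4, -0.2]
grip_width: 0.0601
gripper_force: 0.0
```

```bash
python3 -c "
from h import *
rel();f=trays('side');f=trays('scene');cv2.imwrite('pics/f.png',f['image'][:,:,::-1])"
```

```text
clk 9.4 tcp [479.  216.8 216.7] F [ 0.4 -0.4 -0.2] w 60.1
lat,a -65.6 69.0 turn [ 0.005 -0.004  0.003]
side px 1084 lat,a -57.9 -278.6 [ 90.9 181.7] ang 0.0 z 0.105
side px 326 lat,a 59.0 31.5 [90.7 22. ] ang 5.4 z 0.105
scene px 1199 lat,a -54.4 -280.3 [ 93.2 180.7] ang 0.6 z 0.105
scene px 785 lat,a 61.2 -12.8 [ 92.8 101.9] ang -0.5 z 0.105
```

View pics/f.png

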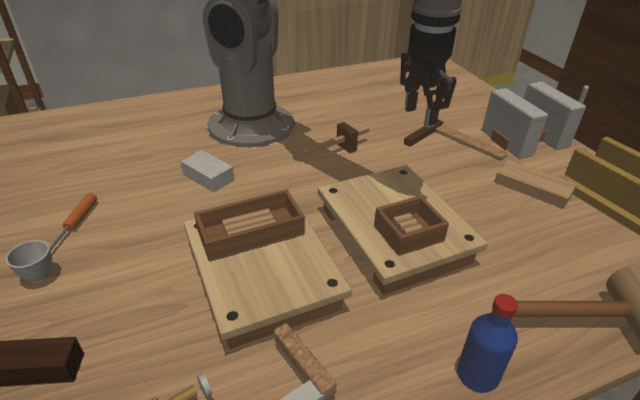

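The long tray (px ~250,222) lies wholly on the far platform. It is centred at a≈−279 and within about 0.5° of straight across. The short tray (px ~410,222) hasn't moved, and the robot is clear of everything.

```bash
python3 -c "
from bench import r
print(r.hand_in())"
```

```text
the job is handed in; nothing more can be done
None
```

The job is handed in: the long tray was slid across the gap and lies wholly on the far platform, within about 0.5° of straight across, and the short tray was left where it was.

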